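# Function-check the photo turntable's stop button

## Robot

A 6-joint arm with a two-finger parallel gripper is mounted at the origin on the work surface. World frame = base frame: x ahead of the robot, y to its left, z up, the work surface at z = 0. Lengths are in m, angles in rad, forces in N, time in s.
With the tool pointing down it reaches from about 0.275 to 0.775 m from the base axis. Payload 14.6 kg.
Tool frame: the origin (TCP) lies at the very end of the fingers, on their centre line; the grasp point (between the pads) lies 19 mm behind it; z points along the fingers, y is the line along which they close (so a half turn about z gives the same grasp; the last joint's range is limited). The gripper opens to 85 mm and grips with 20 to 120 N. Pads are 22 mm wide; open, the fingers measure 114 mm over their backs; the gripper's body (76 mm by 85 mm) begins 54 mm behind the grasp point. The pads swing forward as they close: fully open they stand 13 mm farther back than shut.
Start: joints at [1.042, 0.263, -0.048, 1.259, 0, 1.415], TCP at [0.192, 0.489, 0.231] pointing down, gripper open.
Joint ranges: [-2.65, 2.65], [-0.89, 1.7], [-1.18, 1.37], [-2.13, 2.11], [-1.35, 1.29], [-3.14, 3.14]. Speed limits (rad/s): [1.89, 1.89, 2.57, 2.79, 3.14, 3.14].

## Interface

Orientations are given as a unit quaternion [w, x, y, z].
In Python, from plant import manip gives the robot as it stands.
- The arm moves only by the shell command python3 -m pendant 'ROWS'. ROWS is JSON, a list of rows, each an object with "linear": the shift along the tool's x, y, z in cm, a list of three; "angular": the turn, a rotation vector about the tool's x, y, z in rad, a list of three; "fingers": the finger opening in cm, from 0 to 8.54. A call has 1 to 5 rows; each row shifts and turns the commanded pose from where the row before left it, along the tool's axes as they then stand; what a row does not reach is not made up. A row lasts 1/12 s, in which the tool goes at most 41.7 mm and 7.16 degrees, less where a joint would pass 70% of its speed; a pose out of reach is approached as far as the arm can. A call with a gripper value outside its range is refused whole. The fingers move at their own pace and stop on an object; the grip force is fixed at half the most. Time passes only in rows, so rows that do not move let the fingers close. It gives the time, the measured TCP pose, the force, the opening and the grip force at its end, in the units of the state.
- manip.get_state(): the state, without advancing time (a new reading comes with each control period).
- manip.capture(name): name is "scene" or "top" or "wrist"; returns the picture (400x640x3 uint8, red, green, blue); there is no depth.
- manip.camera_info(name): a dict with "fovy" (degrees; the focal length in pixels is half the picture's height over the tangent of half this angle, whatever the lens; pixels are square), "cx", "cy" (the principal point, pixels), "view" (4x4, takes a point from world to camera coordinates); the wrist camera has in their place "T_tool_cam" (4x4, takes a point from camera to tool coordinates, whose origin is the TCP and whose axes are the flange's). Camera axes: x right, y down, z forward; pixel columns grow to the right and rows downward; lengths in m; the calibration is good to about 2 mm. A picture is of the moment at which its call begins: read the wrist's pose just before it. camera_info takes no time and is no camera call.
- manip.close_job(): hands the job in; it is judged then, once.
The state is a dict: "t": time; "joint_pos": joint angles; "qd": joint speeds; "tau": joint torques, N m; "ee_pos": TCP position; "ee_rot": TCP orientation; "contact_force": force on the tool from outside, world axes, zero at the start; "wrist_torque": the same for the moment, N m; "width": finger opening in m; "grip_force": force on a finger pad.
Only numpy, scipy, OpenCV 4.12 (cv2) and the standard library are available. Lean on these libraries where they do the work, as an engineer would, in place of code of your own. Each camera call takes 0.05 s, during which the arm holds its last target. There are 200 camera calls.

## Task

Check the stop station of the photo turntable by pushing with the fingertips: press the red mushroom button all the way in and take your fingers off, so that it is seen to stay latched. Then push sideways on its grip bar to twist it clockwise (seen from above) until it pops out again, and move clear so that it turns back. Do not lift or shove the station, do not press the green start key, and leave the camera, mug and tape roll where they are.

Things in the scene. Friction and masses are not known exactly. Their poses are not given: they have to be found in the camera images.
- station: Loose desktop stop station, 3 kg, on rubber feet, must stay put: grey box 120 (x) x 200 (y) mm, yellow top plate 55 mm above the table. Origin at the centre of its underside, z up. The red mushroom's vertical axis is at x = 0, y = +40 mm, the green start key's at x = 0, y = -58 mm. A black collar (diameter 52 mm, top 62 mm above the table) surrounds the mushroom's stem.
- stop_grip (a point): Top centre of the red mushroom's grip bar, on its axis, moving and turning with it: 116 mm above the table when out, 106 latched. Bar 60 mm long (this point's x axis, white stripe along it; at rest parallel to the station's x), 13 mm wide (y), stands 25 mm above the red cap (disc, diameter 64 mm, 16 mm thick). z up. White arrows on the cap show the clockwise release direction.
- stop_press (a joint): How far the mushroom is pushed in, m: 0 = out, 0.0125 = hard bottom. Spring-loaded: the push grows from 3 to about 8 N; 12 N puts it firmly on the bottom. It latches once pushed beyond about 0.0107 and, let go, stays at about 0.010. Twisting releases it and it springs out to 0, unless something on the cap holds it down.
- stop_twist (a joint): Clockwise turn (from above) of the mushroom head with its bar, rad: 0 = rest, 0.9 = stop. A spring turns it back to 0 when let go. The latch lets go at about 0.4; turn to about 0.7 to be sure. Turning takes a sideways push of 1 to 5 N on the bar, 20 mm from the axis. While the button is out, turning has no effect.
- start (a joint): Green start key (diameter 24 mm in a black 40 mm housing, top 74 mm above the table): 0 = out, 0.006 m = fully pressed. Must not be pressed.
- camera_center (a point): Centre of a loose silver compact camera, 26 x 96 x 58 mm with a short black lens; bystander, standing upright.
- mug_center (a point): Centre of a loose blue mug, diameter 76 mm, 85 mm high, with a handle; bystander.
- tape_center (a point): Centre of a loose green roll of tape lying flat, diameter 70 mm, 19 mm high; bystander.
There are look-alikes about, which are no part of the job. What is shaped like the station but blue or purple is not meant.

How it is judged:
By the outcome, as a careful person would: the job done as asked, in the order asked, and still so for the second after the job is handed in, with the robot touching nothing.
It also fails if it takes over 43 s, if anything falls off the work surface, if the arm or the gripper's body presses on something with over 40 N, if the wrist force passes 120 N, or if a joint passes its speed limit or range.

## Working session

There is one attempt and no reset: what is moved stays moved. The work goes in short steps, Python scripts to look and compute and a shell command to move; the robot and the scene stay as the last step left them, time stands still between calls to the robot, and variables do not carry over. Pictures are saved under pics/ and viewed, at most 10 in all, crops included, and the job is handed in when it is done.

```bash
mkdir -p pics; cat > h.py <<'E'
import numpy as np, cv2
from plant import manip
from scipy.spatial.transform import Rotation as R
def snap(n,f,crop=None,s=1):
    im=manip.capture(n)[:,:,::-1]
    if crop: im=im[crop[1]:crop[3],crop[0]:crop[2]]
    cv2.imwrite('pics/'+f,cv2.resize(im,None,fx=s,fy=s,interpolation=cv2.INTER_CUBIC))
def ray(n,u,v,z,st=None):
    c=manip.camera_info(n); f=200/np.tan(np.radians(c['fovy'])/2)
    d=np.array([(u-c['cx'])/f,(v-c['cy'])/f,1])
    if n=='wrist':
        T=np.eye(4); q=st['ee_rot']; T[:3,:3]=R.from_quat([q[1],q[2],q[3],q[0]]).as_matrix(); T[:3,3]=st['ee_pos']; T=T@c['T_tool_cam']
    else: T=np.linalg.inv(c['view'])
    d=T[:3,:3]@d;o=T[:3,3]
    return o+d*(z-o[2])/d[2]
E
python3 - <<'E'
from h import *
print(manip.get_state()); 
for n in('scene','top','wrist'): print({k:v for k,v in manip.camera_info(n).items()})
snap('top','top.png'); snap('scene','scene.png')
E
```

```text
{'t': 0.0, 'joint_pos': array([ 1.04171150e+00,  2.63488286e-01, -4.89265124e-02,  1.25940686e+00,
        1.88332318e-06,  1.41548212e+00]), 'qd': array([ 6.29161817e-05, -3.13329763e-04, -3.77749906e-04,  1.22819722e-03,
        3.10392492e-04,  4.61237274e-04]), 'tau': array([ 6.33499767e-04, -6.37619519e+01,  3.84573483e+01,  1.34509272e-02,
        3.27771500e-05, -1.62396475e-05]), 'ee_pos': array([0.19156302, 0.48850757, 0.23084688]), 'ee_rot': array([-1.72917110e-04,  1.85799318e-01,  9.82587579e-01, -4.82624789e-04]), 'contact_force': array([-0.25751278, -0.52817276, -0.22679601]), 'wrist_torque': array([-0.02208607, -0.0124491 ,  0.03230101]), 'grip_force': 0.0, 'width': 0.08509026975104221}
{'fovy': 47.589767693426474, 'cx': 321.5845540786789, 'cy': 202.48360937617616, 'view': array([[ 0.31097319,  0.95041694,  0.00181769, -0.18288185],
       [ 0.79693166, -0.25971026, -0.54539023, -0.36515778],
       [-0.51787605,  0.17105031, -0.83818028,  1.339349  ],
       [ 0.        ,  0.        ,  0.        ,  1.        ]])}
{'fovy': 45.2659852485842, 'cx': 317.8443306871668, 'cy': 199.90389104954372, 'view': array([[-0.00708672, -0.99997301,  0.00193899,  0.03150168],
       [-0.9793864 ,  0.00654935, -0.20188953,  0.54225932],
       [ 0.20187138, -0.00332975, -0.97940638,  0.86687291],
       [ 0.        ,  0.        ,  0.        ,  1.        ]])}
{'fovy': 60.03730694928106, 'cx': 316.65881146892957, 'cy': 200.0070485194917, 'T_tool_cam': array([[ 1.83733728e-03, -9.63730196e-01, -2.66872131e-01,
         6.81062962e-02],
       [ 9.99997870e-01,  1.51974364e-03,  1.39658841e-03,
        -6.55568432e-04],
       [-9.40357192e-04, -2.66874129e-01,  9.63730935e-01,
        -1.42895577e-01],
       [ 0.00000000e+00,  0.00000000e+00,  0.00000000e+00,
         1.00000000e+00]])}
```

View pics/top.png

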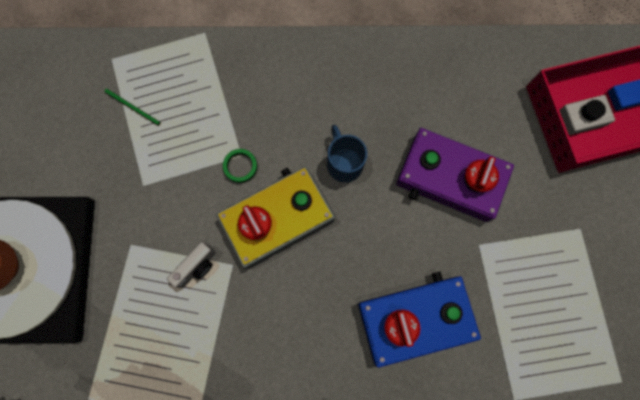

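View pics/scene.png

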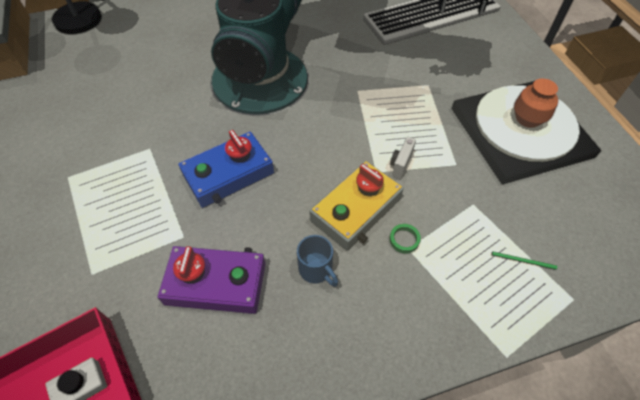

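Top view candidates: yellow (255,222), purple (481,175) and blue (402,328). The yellow one fits, since it has the yellow top plate and purple and blue are excluded. I'll confirm in a crop.

```bash
python3 - <<'E'
from h import *
snap('top','crop.png',(150,110,380,290),3.4)
E
```

```text
(no output)
```

View pics/crop.png

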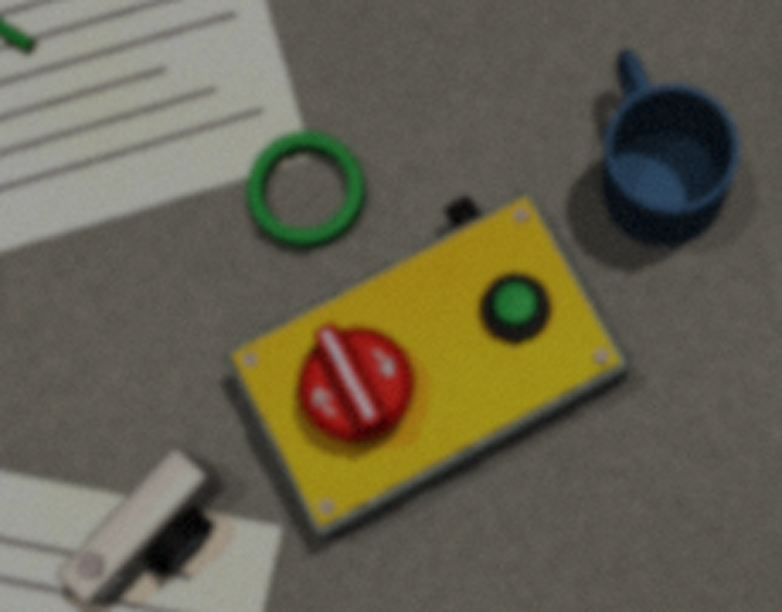

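The crop shows the yellow station. Its corners are at crop px (233,355), (528,197), (625,365) and (320,527). The bar stripe runs from (325,332) to (371,418), the green key is at (516,300), and the camera is at the lower left.

```bash
python3 - <<'E'
from h import *
g=lambda a,b,z: ray('top',150+a/3.4,110+b/3.4,z)
C=[g(a,b,.055) for a,b in((233,355),(528,197),(625,365),(320,527))]
print(np.round(C,4)); print([np.linalg.norm(C[i]-C[(i+1)%4]) for i in range(4)])
c=np.mean(C,0); ey=(C[0]+C[3]-C[1]-C[2]); ey/=np.linalg.norm(ey); yaw=np.arctan2(-ey[0],ey[1]); print('center',c,'yaw',yaw)
print('axis',c+.04*ey)
a,b=g(325,332,.116),g(371,418,.116); print('bar',a,b,(a+b)/2,np.linalg.norm(a-b),np.arctan2(*(a-b)[[1,0]]))
print('cam',g(185,460,.058),g(70,585,.058)); print('tape',g(305,190,.019),'mug',g(672,150,.085))
s=manip.get_state();q=s['ee_rot'];print(R.from_quat([q[1],q[2],q[3],q[0]]).as_matrix())
E
```

```text
[[ 0.5155  0.2177  0.055 ]
 [ 0.6063  0.0518  0.055 ]
 [ 0.5083 -0.0025  0.055 ]
 [ 0.4192  0.1665  0.055 ]]
[np.float64(0.18912959721163736), np.float64(0.11202498348808818), np.float64(0.1910888755391157), np.float64(0.10908485137622485)]
center [0.51231576 0.10837135 0.055     ] yaw 0.4931048334239224
axis [0.49338124 0.14360604 0.055     ]
bar [0.51668583 0.15716615 0.116     ] [0.47101821 0.13219822 0.116     ] [0.49385202 0.14468218 0.116     ] 0.05204737750531965 0.5003304749862484
cam [0.45624561 0.24153374 0.058     ] [0.38853349 0.3013143  0.058     ]
tape [0.62146622 0.18565142 0.019     ] mug [ 0.62462406 -0.02928678  0.085     ]
[[-9.30945593e-01  3.65157688e-01 -4.07587734e-04]
 [ 3.65157889e-01  9.30945372e-01 -6.56904450e-04]
 [ 1.39568204e-04 -7.60376179e-04 -9.99999701e-01]]
```

```bash
python3 -m pendant '[{"linear":[0,0,0],"angular":[0,0,0.12],"fingers":0},{"linear":[0,0,0],"angular":[0,0,0.12],"fingers":0},{"linear":[0,0,0],"angular":[0,0,0.12],"fingers":0},{"linear":[0,0,0],"angular":[0,0,0.12],"fingers":0},{"linear":[0,0,0],"angular":[0,0,0.12],"fingers":0}]'
python3 -m pendant '[{"linear":[0,0,0],"angular":[0,0,0.1],"fingers":0},{"linear":[-3,0.7,0],"angular":[0,0,0],"fingers":0},{"linear":[-3,0.7,0],"angular":[0,0,0],"fingers":0},{"linear":[-3,0.7,0],"angular":[0,0,0],"fingers":0},{"linear":[-3,0.7,0],"angular":[0,0,0],"fingers":0}]'
python3 -m pendant '[{"linear":[-3,0.7,0],"angular":[0,0,0],"fingers":0},{"linear":[-3,0.7,0],"angular":[0,0,0],"fingers":0},{"linear":[-3,0.7,0],"angular":[0,0,0],"fingers":0},{"linear":[-3,0.7,0],"angular":[0,0,0],"fingers":0},{"linear":[-3,0.7,0],"angular":[0,0,0],"fingers":0}]'
python3 -m pendant '[{"linear":[-3,0.7,0],"angular":[0,0,0],"fingers":0},{"linear":[-3,0.7,0],"angular":[0,0,0],"fingers":0},{"linear":[-3,0.7,0],"angular":[0,0,0],"fingers":0},{"linear":[-3,0.7,0],"angular":[0,0,0],"fingers":0},{"linear":[-3,0.7,0],"angular":[0,0,0],"fingers":0}]'
python3 -m pendant '[{"linear":[-2,0.4,0],"angular":[0,0,0],"fingers":0},{"linear":[0,0,0],"angular":[0,0,0],"fingers":0},{"linear":[0,0,0],"angular":[0,0,0],"fingers":0}]'
python3 - <<'E'
from h import *
s=manip.get_state(); snap('wrist','w1.png'); print(s['ee_pos'],s['ee_rot'],s['joint_pos'],s['contact_force'],s['width'])
E
```

```text
t: 0.57
ee_pos: [0.1916, 0.4886, 0.2311]
ee_rot: [-0.0, 0.471, 0.882, -0.0]
contact_force: [0.3, 0.6, -0.2]
width: 0.0255
grip_force: 0.0
t: 0.98
ee_pos: [0.274, 0.3955, 0.2311]
ee_rot: [-0.0, 0.511, 0.859, -0.0]
contact_force: [0.2, 0.9, 1.0]
width: 0.0004
grip_force: 0.0
t: 1.4
ee_pos: [0.3765, 0.2801, 0.2312]
ee_rot: [-0.0, 0.511, 0.859, -0.0]
contact_force: [-0.4, 0.1, 0.2]
width: 0.0001
grip_force: 0.0
t: 1.82
ee_pos: [0.4788, 0.1649, 0.2312]
ee_rot: [-0.0, 0.512, 0.859, -0.0]
contact_force: [-0.1, 1.5, -0.8]
width: 0.0001
grip_force: 0.0
t: 2.07
ee_pos: [0.4914, 0.1499, 0.2309]
ee_rot: [-0.0, 0.512, 0.859, -0.0]
contact_force: [-1.0, 0.9, 0.9]
width: -0.0002
grip_force: 0.0
[0.4914445  0.14988006 0.23089002] [-3.37413437e-04  5.12262091e-01  8.58829076e-01 -2.32951000e-04] [ 1.37279230e-01  2.44540382e-01 -7.52980545e-02  1.25177587e+00
  5.80430385e-05  1.21291261e+00] [-1.01461017  0.92691174  0.93261256] -0.00016347470282768753
```

View pics/w1.png

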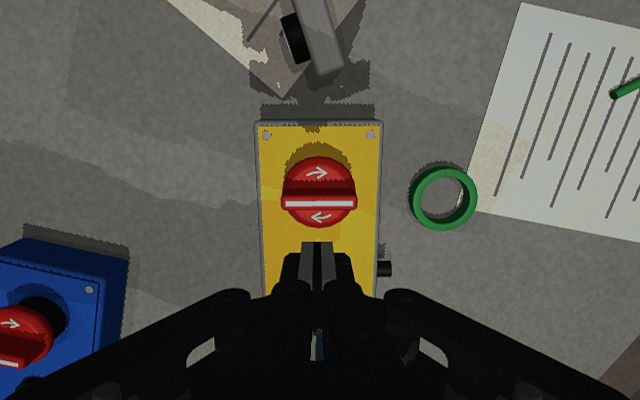

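The wrist view shows the yellow station's bar with its stripe from about (284,204) to (356,202). The bar lies across the picture, so the tool yaw is right. The fingertips are at (316,245).

```bash
python3 - <<'E'
from h import *
s=manip.get_state(); a=ray('wrist',284,204,.116,s);b=ray('wrist',356,202,.116,s)
c=(a+b)/2;q=s['ee_rot'];M=R.from_quat([q[1],q[2],q[3],q[0]]).as_matrix()
print(a,b,c,np.linalg.norm(a-b)); print('tool cm',100*M.T@(c-s['ee_pos']), 'b-a',100*M.T@(b-a))
for p in((258,124),(382,124)): print(ray('wrist',*p,.055,s))
E
```

```text
[0.47138782 0.1321235  0.116     ] [0.51962421 0.16020493 0.116     ] [0.49550602 0.14616422 0.116     ] 0.05581501849054587
tool cm [-0.61106935  0.20231822 11.50234748] b-a [ 1.72738832e-01  5.57882712e+00 -3.49378193e-03]
[0.41970675 0.16939943 0.055     ]
[0.51788143 0.22279423 0.055     ]
```

```bash
python3 -m pendant '[{"linear":[-0.55,0.15,2.5],"angular":[0,0,0],"fingers":0},{"linear":[0,0,2.5],"angular":[0,0,0],"fingers":0},{"linear":[0,0,2.5],"angular":[0,0,0],"fingers":0},{"linear":[0,0,2],"angular":[0,0,0],"fingers":0},{"linear":[0,0,1],"angular":[0,0,0],"fingers":0}]'
python3 -m pendant '[{"linear":[0,0,0.4],"angular":[0,0,0],"fingers":0},{"linear":[0,0,0.4],"angular":[0,0,0],"fingers":0},{"linear":[0,0,0],"angular":[0,0,0],"fingers":0}]'
python3 -m pendant '[{"linear":[0,0,0.3],"angular":[0,0,0],"fingers":0},{"linear":[0,0,0.3],"angular":[0,0,0],"fingers":0},{"linear":[0,0,0],"angular":[0,0,0],"fingers":0}]'
```

```text
t: 2.53
ee_pos: [0.4932, 0.1473, 0.1241]
ee_rot: [-0.001, 0.511, 0.86, -0.001]
contact_force: [0.3, 1.2, -0.0]
width: 0.0
grip_force: 0.0
t: 2.78
ee_pos: [0.4948, 0.147, 0.1183]
ee_rot: [-0.0, 0.511, 0.859, 0.0]
contact_force: [0.3, -0.6, -0.6]
width: 0.0
grip_force: 0.0
t: 3.03
ee_pos: [0.4954, 0.1467, 0.1125]
ee_rot: [0.0, 0.511, 0.859, 0.0]
contact_force: [0.0, 1.6, 4.4]
width: -0.0002
grip_force: 1.9
```

Contact came where expected, with the button beginning to yield. I'll continue down slowly.

```bash
python3 -m pendant '[{"linear":[0,0,0.3],"angular":[0,0,0],"fingers":0},{"linear":[0,0,0.2],"angular":[0,0,0],"fingers":0},{"linear":[0,0,0],"angular":[0,0,0],"fingers":0}]'
python3 -m pendant '[{"linear":[0,0,0.2],"angular":[0,0,0],"fingers":0},{"linear":[0,0,0.1],"angular":[0,0,0],"fingers":0},{"linear":[0,0,0],"angular":[0,0,0],"fingers":0}]'
```

```text
t: 3.28
ee_pos: [0.4955, 0.1466, 0.1075]
ee_rot: [0.0, 0.511, 0.859, 0.0]
contact_force: [0.5, 2.4, 5.0]
width: 0.0001
grip_force: 2.4
t: 3.53
ee_pos: [0.4955, 0.1466, 0.1047]
ee_rot: [0.0, 0.511, 0.859, 0.0]
contact_force: [0.3, 1.4, 7.5]
width: -0.0
grip_force: 3.4
```

```bash
python3 -m pendant '[{"linear":[0,0,0.1],"angular":[0,0,0],"fingers":0},{"linear":[0,0,0],"angular":[0,0,0],"fingers":0}]'
python3 -m pendant '[{"linear":[0,0,0.05],"angular":[0,0,0],"fingers":0},{"linear":[0,0,0],"angular":[0,0,0],"fingers":0}]'
```

```text
t: 3.7
ee_pos: [0.4956, 0.1466, 0.1037]
ee_rot: [0.0, 0.511, 0.859, 0.0]
contact_force: [-0.1, 2.0, 7.4]
width: 0.0001
grip_force: 3.5
t: 3.87
ee_pos: [0.4956, 0.1467, 0.1035]
ee_rot: [0.0, 0.511, 0.859, 0.001]
contact_force: [-1.0, 2.6, 7.8]
width: 0.0003
grip_force: 3.8
```

```bash
python3 -m pendant '[{"linear":[0,0,0.1],"angular":[0,0,0],"fingers":0},{"linear":[0,0,0],"angular":[0,0,0],"fingers":0}]'
python3 -m pendant '[{"linear":[0,0,0.05],"angular":[0,0,0],"fingers":0},{"linear":[0,0,0],"angular":[0,0,0],"fingers":0},{"linear":[0,0,0],"angular":[0,0,0],"fingers":0}]'
```

```text
t: 4.03
ee_pos: [0.496, 0.1467, 0.1032]
ee_rot: [0.001, 0.511, 0.859, 0.001]
contact_force: [-3.9, 1.3, 20.4]
width: -0.0
grip_force: 9.9
t: 4.28
ee_pos: [0.4961, 0.1467, 0.1031]
ee_rot: [0.001, 0.511, 0.859, 0.001]
contact_force: [-3.7, 0.7, 24.6]
width: 0.0001
grip_force: 12.7
```

It is on the bottom at 24 N. Now lift off, wait and look.

```bash
python3 -m pendant '[{"linear":[0,0,-1],"angular":[0,0,0],"fingers":0},{"linear":[0,0,-2],"angular":[0,0,0],"fingers":0},{"linear":[0,0,-3],"angular":[0,0,0],"fingers":0},{"linear":[0,0,-3],"angular":[0,0,0],"fingers":0},{"linear":[0,0,-3],"angular":[0,0,0],"fingers":0}]'
for i in 1 2 3; do python3 -m pendant '[{"linear":[0,0,0],"angular":[0,0,0],"fingers":0},{"linear":[0,0,0],"angular":[0,0,0],"fingers":0},{"linear":[0,0,0],"angular":[0,0,0],"fingers":0},{"linear":[0,0,0],"angular":[0,0,0],"fingers":0},{"linear":[0,0,0],"angular":[0,0,0],"fingers":0}]' | head -2; done
python3 - <<'E'
from h import *
s=manip.get_state(); snap('wrist','w2.png',(230,90,410,260),3.3); print(s['ee_pos'],s['ee_rot'])
E
```

```text
t: 4.7
ee_pos: [0.4947, 0.1463, 0.2227]
ee_rot: [-0.0, 0.512, 0.859, -0.0]
contact_force: [1.2, 0.5, -0.2]
width: -0.0002
grip_force: 0.0
t: 5.12
ee_pos: [0.4946, 0.1464, 0.2203]
t: 5.53
ee_pos: [0.4951, 0.1465, 0.2212]
t: 5.95
ee_pos: [0.4951, 0.1465, 0.2213]
[0.49510661 0.14647286 0.22127611] [ 1.08420221e-06  5.11479817e-01  8.59295291e-01 -3.05951182e-06]
```

View pics/w2.png

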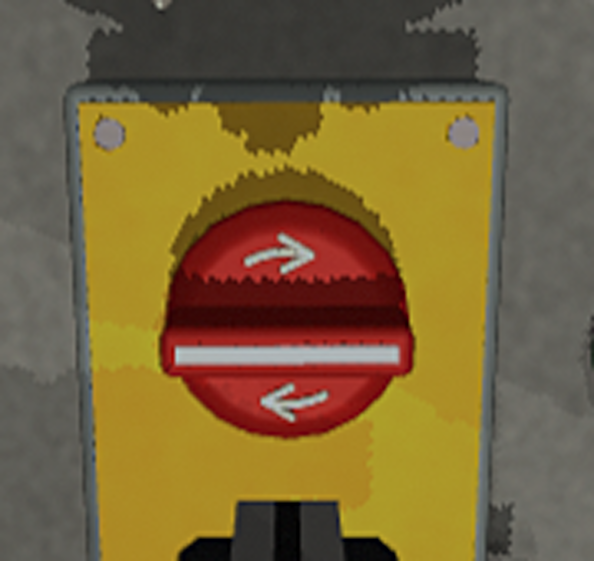

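The crop shows the bar centred at (287,355), still unturned. Work out its height from the apparent size and position.

```bash
python3 - <<'E'
from h import *
s=manip.get_state();q=s['ee_rot'];M=R.from_quat([q[1],q[2],q[3],q[0]]).as_matrix()
g=lambda a,b,z: ray('wrist',230+a/3.3,90+b/3.3,z,s)
for z in(.106,.116):
    a,b=g(162,355,z),g(412,355,z); c=(a+b)/2; print(z,np.linalg.norm(a-b),c,'tool cm',100*M.T@(c-s['ee_pos']))
d=np.array([0,0])
for d in([-2.2,-3.0],[-1.75,-2.8]):
  c,sn=np.cos(.11),np.sin(.11); print((np.eye(2)-np.array([[c,-sn],[sn,c]]))@d)
E
```

```text
0.106 0.05850840070195556 [0.49567104 0.1447448  0.106     ] tool cm [-0.18255035 -0.03093835 11.52636886]
0.116 0.056242042174238165 [0.4943777  0.14710423 0.116     ] tool cm [ 0.08651821 -0.03217758 10.52637039]
[-0.34263149  0.22338056]
[-0.31795607  0.1751891 ]
```

It reads as latched: bar size matches at 106 mm, and the stripe is smaller than before although the camera is lower. Now move beside the +x end of the bar, on its +y side, and go down to z ≈ 0.097.

```bash
python3 -m pendant '[{"linear":[1.1,1.5,0],"angular":[0,0,0],"fingers":0},{"linear":[1.0,1.5,0],"angular":[0,0,0],"fingers":0},{"linear":[0,0,3],"angular":[0,0,0],"fingers":0},{"linear":[0,0,3],"angular":[0,0,0],"fingers":0},{"linear":[0,0,3],"angular":[0,0,0],"fingers":0}]'
python3 -m pendant '[{"linear":[0,0,2],"angular":[0,0,0],"fingers":0},{"linear":[0,0,1],"angular":[0,0,0],"fingers":0},{"linear":[0,0,0.4],"angular":[0,0,0],"fingers":0},{"linear":[0,0,0],"angular":[0,0,0],"fingers":0},{"linear":[0,0,0],"angular":[0,0,0],"fingers":0}]'
```

```text
t: 6.42
ee_pos: [0.5117, 0.1796, 0.1303]
ee_rot: [0.0, 0.511, 0.859, 0.0]
contact_force: [0.3, -0.1, -0.6]
width: -0.0
grip_force: 0.0
t: 6.83
ee_pos: [0.5118, 0.1793, 0.0979]
ee_rot: [0.0, 0.511, 0.859, 0.0]
contact_force: [-0.6, 0.4, -0.1]
width: -0.0002
grip_force: 0.0
```

```bash
python3 -m pendant '[{"linear":[-0.2,0,0.05],"angular":[0,0,0],"fingers":0},{"linear":[-0.2,0,0],"angular":[0,0,0],"fingers":0},{"linear":[-0.34,0.17,0],"angular":[0,0,0.11],"fingers":0},{"linear":[0,0,0],"angular":[0,0,0],"fingers":0}]'
python3 -m pendant '[{"linear":[-0.34,0.17,0],"angular":[0,0,0.11],"fingers":0},{"linear":[-0.34,0.17,0],"angular":[0,0,0.11],"fingers":0},{"linear":[0,0,0],"angular":[0,0,0],"fingers":0}]'
```

```text
t: 7.17
ee_pos: [0.5173, 0.1733, 0.0974]
ee_rot: [0.0, 0.56, 0.828, 0.0]
contact_force: [-0.2, 1.0, -0.5]
width: 0.0004
grip_force: 0.2
t: 7.42
ee_pos: [0.5224, 0.168, 0.0972]
ee_rot: [0.0, 0.647, 0.763, 0.0]
contact_force: [-0.6, 0.1, 0.5]
width: -0.0001
grip_force: 0.3
```

```bash
python3 -m pendant '[{"linear":[-0.34,0.17,0],"angular":[0,0,0.11],"fingers":0},{"linear":[-0.34,0.17,0],"angular":[0,0,0.11],"fingers":0},{"linear":[0,0,0],"angular":[0,0,0],"fingers":0}]'
python3 -m pendant '[{"linear":[-0.34,0.17,0],"angular":[0,0,0.11],"fingers":0},{"linear":[-0.34,0.17,0],"angular":[0,0,0.11],"fingers":0},{"linear":[0,0,0],"angular":[0,0,0],"fingers":0},{"linear":[0,0,0],"angular":[0,0,0],"fingers":0}]'
python3 - <<'E'
from h import *
s=manip.get_state(); snap('wrist','w3.png'); print(s['ee_pos'],s['ee_rot'],s['contact_force'])
E
```

```text
t: 7.67
ee_pos: [0.5263, 0.1617, 0.097]
ee_rot: [0.0, 0.726, 0.688, 0.0]
contact_force: [0.5, 0.6, -0.1]
width: 0.0003
grip_force: 0.6
t: 8.0
ee_pos: [0.5288, 0.1549, 0.097]
ee_rot: [0.0, 0.794, 0.608, 0.0]
contact_force: [1.0, 1.8, 0.8]
width: 0.0001
grip_force: 0.7
[0.52876997 0.15491461 0.09696922] [7.27867116e-05 7.94309264e-01 6.07513570e-01 2.21738015e-04] [1.03200411 1.75983176 0.83335044]
```

View pics/w3.png

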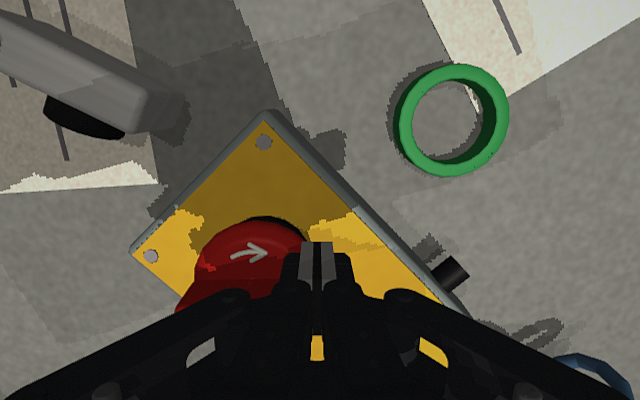

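The cap arrow is still nearly level in the tool-fixed picture, so the head has turned with the tool by about 0.7 rad. Nudge a little further, hold, then back off sideways and rise.

```bash
python3 -m pendant '[{"linear":[-0.15,0.08,0],"angular":[0,0,0.05],"fingers":0},{"linear":[0,0,0],"angular":[0,0,0],"fingers":0},{"linear":[0,0,0],"angular":[0,0,0],"fingers":0},{"linear":[0,0,0],"angular":[0,0,0],"fingers":0}]'
python3 -m pendant '[{"linear":[0.7,0,0],"angular":[0,0,0],"fingers":0},{"linear":[0.7,1,0],"angular":[0,0,0],"fingers":0},{"linear":[1,1.5,0],"angular":[0,0,0],"fingers":0},{"linear":[1,1.5,0],"angular":[0,0,0],"fingers":0},{"linear":[1,1,0],"angular":[0,0,0],"fingers":0}]'
python3 -m pendant '[{"linear":[0,0,-3],"angular":[0,0,0],"fingers":0},{"linear":[0,0,-3],"angular":[0,0,0],"fingers":0},{"linear":[0,0,-3],"angular":[0,0,0],"fingers":0},{"linear":[0,0,-3],"angular":[0,0,0],"fingers":0},{"linear":[0,0,0],"angular":[0,0,0],"fingers":0}]'
python3 -m pendant '[{"linear":[-2,-3,0],"angular":[0,0,-0.12],"fingers":0},{"linear":[-2,-3,0],"angular":[0,0,-0.12],"fingers":0},{"linear":[0,0,0],"angular":[0,0,-0.12],"fingers":0},{"linear":[0,0,0],"angular":[0,0,-0.12],"fingers":0},{"linear":[0,0,0],"angular":[0,0,-0.12],"fingers":0}]'
python3 -m pendant '[{"linear":[0,0,0],"angular":[0,0,-0.12],"fingers":0},{"linear":[0,0,0],"angular":[0,0,-0.1],"fingers":0},{"linear":[0,0,0],"angular":[0,0,0],"fingers":0},{"linear":[0,0,0],"angular":[0,0,0],"fingers":0},{"linear":[0,0,0],"angular":[0,0,0],"fingers":0}]'
python3 - <<'E'
from h import *
s=manip.get_state(); snap('wrist','w4.png'); print(s['ee_pos'],s['ee_rot'],s['contact_force'])
E
```

```text
t: 8.38
ee_pos: [0.5291, 0.1533, 0.0969]
ee_rot: [0.0, 0.81, 0.586, 0.0]
contact_force: [1.3, 2.1, 0.4]
width: 0.0
grip_force: 1.0
t: 8.8
ee_pos: [0.5914, 0.1794, 0.0966]
ee_rot: [0.0, 0.811, 0.585, -0.0]
contact_force: [0.4, -0.2, -0.4]
width: 0.0001
grip_force: 0.0
t: 9.22
ee_pos: [0.5919, 0.1797, 0.222]
ee_rot: [0.002, 0.811, 0.585, 0.003]
contact_force: [0.4, 0.4, 0.7]
width: 0.0002
grip_force: 0.0
t: 9.63
ee_pos: [0.5215, 0.1561, 0.2168]
ee_rot: [-0.0, 0.6, 0.8, -0.0]
contact_force: [0.2, 0.2, 0.5]
width: 0.0002
grip_force: 0.0
t: 10.05
ee_pos: [0.5221, 0.1561, 0.2166]
ee_rot: [-0.0, 0.513, 0.859, -0.0]
contact_force: [-1.2, 0.0, -0.3]
width: -0.0004
grip_force: 0.0
[0.52209665 0.15613544 0.21660808] [-1.37600771e-04  5.12657895e-01  8.58592941e-01 -1.59211632e-04] [-1.16272262  0.02759616 -0.30640323]
```

View pics/w4.png

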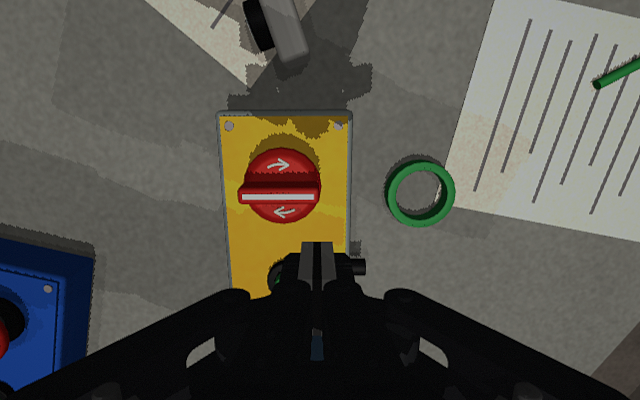

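The bar is back at rest angle, spanning (238,197) to (321,196). Check its height and that the station has not moved.

```bash
python3 - <<'E'
from h import *
s=manip.get_state()
for z in(.106,.116):
    a,b=ray('wrist',238,197,z,s),ray('wrist',321,196,z,s); print(z,np.linalg.norm(a-b),(a+b)/2)
for p in((218,113),(352,112)): print(ray('wrist',*p,.055,s))
snap('top','t2.png',(150,110,380,290),3.4)
E
```

```text
0.106 0.06293129161473711 [0.49673195 0.14263598 0.106     ]
0.116 0.06044907173307788 [0.49644759 0.14550393 0.116     ]
[0.41876995 0.16884794 0.055     ]
[0.51891806 0.22404792 0.055     ]
```

View pics/t2.png

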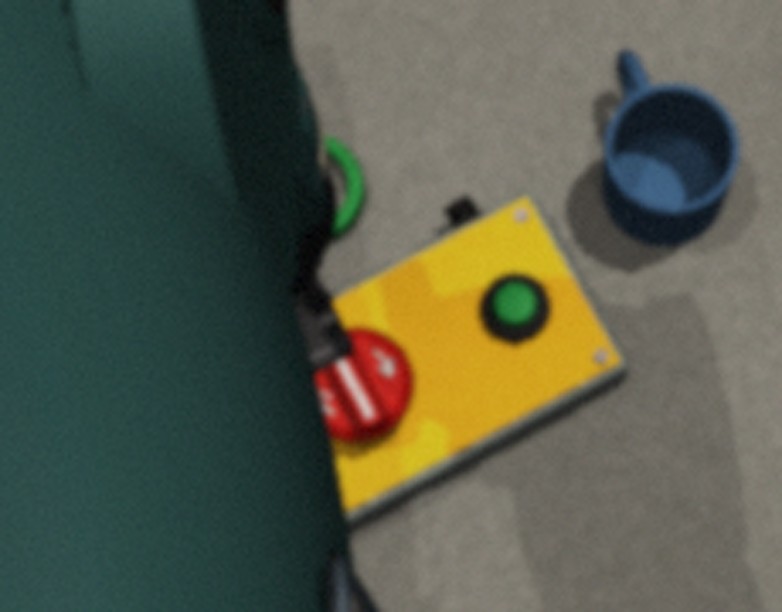

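The bar is 60 mm long at a height of 116 mm and the stripe end is back at its original pixel (371,418), so the button is out. Corners at (528,197) and (625,365) have not moved. Handing in.

```bash
python3 -c "
from plant import manip
print(manip.close_job())"
```

```text
the job is handed in; nothing more can be done
None
```

The red button was pressed to the bottom and seen to stay latched. It was then twisted clockwise until it popped out and turned back to rest. The station, mug and green key look unchanged in the pictures, and nothing touched the camera or tape; the job is handed in at about 10 s.

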